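Pick a spare-parts kit into its tray

ROBOT

A 7-joint arm with a two-finger parallel gripper is mounted at the origin on a cart in front of the work surface, level with it; the furniture and walls round the work are solid. World frame = base frame: x ahead of the robot, y to its left, z up, the work surface at z = 0. Lengths are in m, angles in rad, forces in N, time in s.
With the tool pointing down it reaches from about 0.4 to 0.85 m from the base axis. Payload 10.4 kg.
Tool frame: the origin (TCP) lies midway between the tips of the shut fingers; the grasp point (between the pads) lies 19 mm behind it; z points along the fingers, x is the direction in which the jaws open and shut, and the axes are right-handed (so a half turn about z gives the same grasp; the last joint's range is limited). The gripper opens to 87 mm and grips with 3 to 60 N. Pads are 19 mm wide; open, the fingers measure 117 mm over their backs; the gripper's body (75 mm by 190 mm) begins 51 mm behind the grasp point.
Start: joints at [-1.191, 0.332, -0.065, 1.46, 0.022, 1.35, -0.088], TCP at [0.245, 0.575, 0.223] pointing down, gripper open.
Joint ranges: [-2.6, 2.6], [-0.5, 2.12], [-1.47, 1.34], [0.16, 2.42], [-1.27, 4.41], [0.06, 2.06], [-2.6, 2.6]. Speed limits (rad/s): [2.22, 2.22, 2.79, 2.79, 3.14, 3.14, 3.14].

INTERFACE

Orientations are given as a unit quaternion [x, y, z, w].
In Python, from bench import r gives the robot as it stands. The module is installed in compiled form; this text tells all that it offers.
- The arm moves only by the tool play_rows, never from a script. Its argument "commands" is a list of rows, each a list of 7 numbers: the shift along the world's x, y, z in cm, then the turn, a rotation vector about the world's x, y, z in rad, then the finger opening in cm, from 0 to 8.7. A call has 1 to 20 rows; each row shifts and turns the commanded pose from where the row before left it; what a row does not reach is not made up. A row lasts 1/8 s, in which the tool goes at most 62.5 mm and 10.7 degrees, less where a joint would pass 70% of its speed; a pose out of reach is approached as far as the arm can. A call is refused whole if a number of a shift passes 6.25 or a number of a turn 0.188, either way. A call with a gripper value outside its range is refused whole. The fingers move at their own pace and stop on an object; "grip_force" is the grip in N (left out, the last holds). Time passes only in rows, so rows that do not move let the fingers close. It gives the time, the measured TCP pose, the force and the opening at its end, in the units of the state.
- r.read_state(): the state, without advancing time (a new reading comes with each control period).
- r.camera(name): name is "scene" or "top"; returns a dict with "img" (420x560x3 uint8, red, green, blue), "K" (3x3 intrinsics, pixels), "camera_from_world" (4x4, takes a point from world to camera coordinates). Camera axes: x right, y down, z forward; pixel columns grow to the right and rows downward; lengths in m; the calibration is good to about 2 mm. A picture is of the moment at which its call begins. There is no depth.
- r.close_job(): hands the job in, once; it reports no verdict.
The state is a dict: "time": time; "joint_positions": joint angles; "joint_vel": joint speeds; "joint_torque": joint torques, N m; "ee_pos": TCP position; "eef_rot": TCP orientation; "ft_force": force on the tool from outside, world axes, zero at the start; "torque": the same for the moment, N m; "width": finger opening in m.
Only numpy, scipy, OpenCV 4.12 (cv2) and the standard library are available. Lean on these libraries where they do the work, as an engineer would, in place of code of your own. Each camera call takes 0.05 s, during which the arm holds its last target. There are 200 camera calls.

TASK

Gather the spare-parts kit into the grey tray, each part upright in the middle of its own pad: the bearing, lying flat, on the red pad, the steel coupling on the blue, the brass hose fitting on the yellow, and the small carton with the green dot on the green pad, square with the pad. The dark steel hose fitting and the carton with the red dot belong to another order: leave them where they stand.

Things in the scene. Friction and masses are not known exactly. Their poses are not given: they have to be found in the camera images.
- bearing: Ball bearing lying flat: steel ring 40 mm across and 15 mm high, dark ring round its bore. Round and solid; origin at the centre of its underside, z up. Take it across its outside, in any direction.
- coupling: Light grey steel coupling standing on its flange: 48 mm across both flanges (52 mm over the bolt heads), 50 mm high, 34 mm waist from 14 to 33 mm height; upper flange from 33 to 47 mm. Origin at the centre of its underside, z along its axis, up. Can be taken across the upper flange in any direction.
- brass_fitting: Brass-yellow hose fitting standing upright: 46 mm high, hexagon 24 mm across its flats, 28 mm across its corners, from 18 to 32 mm height, 24 mm round below it and a 21 mm thread above. Origin at the centre of its underside, z up. Take it across the hexagon in any direction (it can be treated as round, 28 mm).
- steel_fitting: Look-alike, does not belong: the same hose fitting (46 mm high, 28 mm across) in dark grey steel. Must stay where it stands. Origin at the centre of its underside, z up.
- green_carton: Small light grey product carton with a green label band on its side and a green dot on its top, standing upright: 51 mm along its x, 65 mm along its y, 80 mm high. Origin at the centre of its underside. Take it across the 51 mm side.
- red_carton: Look-alike, does not belong: light grey product carton with a red label band on its side and a red dot on its top, 51 mm (x) x 60 mm (y), 70 mm high. Must stay where it stands. Origin at the centre of its underside.
- red_pad: Red pad, 86 x 86 x 6 mm, the place of the bearing. Origin at the centre of its underside; its flat top is 6 mm above the origin, 10 mm above the bench; x and y along its sides. It and the other pads are fixed two by two, 97 mm centre to centre, in the grey tray (212 x 212 mm, rim 12 mm high, floor 4 mm thick).
- blue_pad: Blue pad, 86 x 86 x 6 mm with a flat top, fixed in the grey kit tray. Origin at the centre of its underside: its top, on which the thing stands, is 6 mm above the origin (10 mm above the bench). Its x and y axes run along its sides. The place of the coupling. Between tray and parts stands a bag sealer with a raised arm, 0.21 m high.
- yellow_pad: Yellow pad, 86 x 86 x 6 mm with a flat top, fixed in the grey kit tray. Origin at the centre of its underside: its top, on which the thing stands, is 6 mm above the origin (10 mm above the bench). Its x and y axes run along its sides. The place of the brass fitting.
- green_pad: Green pad, 86 x 86 x 6 mm with a flat top, fixed in the grey kit tray. Origin at the centre of its underside: its top, on which the thing stands, is 6 mm above the origin (10 mm above the bench). Its x and y axes run along its sides. The place of the carton with the green dot.
Not all that is in view belongs to the job. Leave any orange or purple look-alike of the green_carton alone.

How it is judged:
By the outcome, as a careful person would: the job done as asked, in the order asked, and still so for the second after the job is handed in, with the robot touching nothing.
It also fails if it takes over 115 s, if anything falls off the work surface, if the arm or the gripper's body presses on something with over 40 N, if the wrist force passes 120 N, or if a joint passes its speed limit or range.

## Working session

There is one attempt and no reset: what is moved stays moved. The work goes in short steps, Python scripts to look and compute and a tool call to move; the robot and the scene stay as the last step left them, time stands still between calls to the robot, and variables do not carry over. Pictures are saved under pics/ and viewed, about 12 in all and at most 16, crops included, and the job is handed in when it is done.

Besides the shell and the picture viewer there is one more tool, called after ">>>" as name([rows], argument=value, ...), one row to a line, values as JSON. play_rows: Moves the arm, as the interface text tells. Its arguments: {"type":"object","properties":{"commands":{"type":"array","items":{"type":"array","items":{"type":"number"}}},"grip_force":{"type":"number"}},"required":["commands"]}

```bash
mkdir -p pics; cat > h.py <<'E'
import numpy as np, cv2
from bench import r
def shot(n,f=None):
    c=r.camera(n)
    if f: cv2.imwrite('pics/'+f,c['img'][:,:,::-1])
    return c
def ray(c,u,v,z):
    T=c['camera_from_world'];R=T[:3,:3];o=-R.T@T[:3,3]
    d=R.T@np.linalg.inv(c['K'])@[u,v,1]
    return o+d*(z-o[2])/d[2]
def proj(c,p):
    T=c['camera_from_world'];q=c['K']@(T[:3,:3]@np.array(p)+T[:3,3]);return q[:2]/q[2]
E
python3 - <<'E'
from h import *
for n in('top','scene'):
    c=shot(n,n+'1.png');T=c['camera_from_world'];print(n,-T[:3,:3].T@T[:3,3],c['K'][0,0]);print(T[:3,:3].round(3))
s=r.read_state();print({k:np.round(v,4) for k,v in s.items()})
E
```

```text
top [0.2360098  0.1074474  1.56196601] 406.1940619828088
[[ 0.026 -1.    -0.01 ]
 [-0.988 -0.024 -0.153]
 [ 0.153  0.014 -0.988]]
scene [-0.24879982 -0.93024242  0.60898863] 463.7892343852862
[[ 0.826 -0.563 -0.01 ]
 [-0.235 -0.328 -0.915]
 [ 0.512  0.758 -0.403]]
{'time': np.float64(0.1), 'joint_positions': array([-1.1906,  0.3328, -0.0647,  1.4609,  0.0216,  1.3499, -0.0885]), 'joint_vel': array([-0.0001, -0.0013,  0.001 ,  0.0001,  0.0012,  0.    , -0.0005]), 'joint_torque': array([ 2.20000e-03, -6.24546e+01,  2.52000e-02, -3.90719e+01,
       -6.14000e-02,  3.67000e-02,  1.00000e-04]), 'ee_pos': array([0.2449, 0.5746, 0.2218]), 'eef_rot': array([ 8.343e-01,  5.514e-01, -5.000e-04,  4.000e-04]), 'ft_force': array([-0.3026, -0.1677,  0.4452]), 'torque': array([0.0427, 0.0535, 0.0533]), 'width': np.float64(0.0875)}
```

View pics/top1.png

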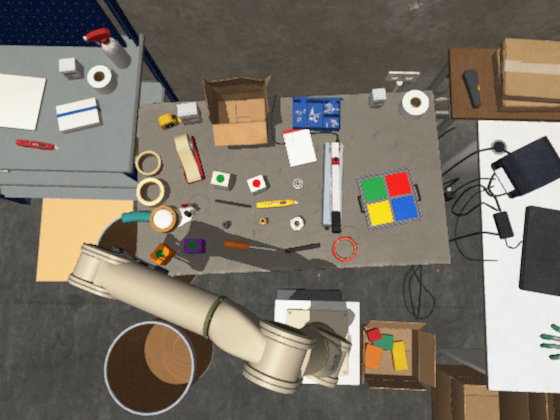

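View pics/scene1.png

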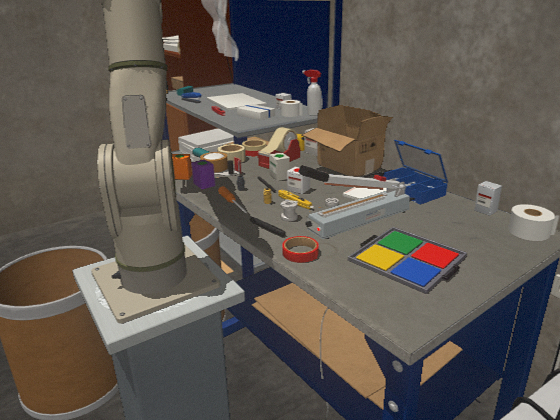

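Candidates in the top view:
- Cartons: green dot (220,180), red dot (256,184), purple (195,246) and orange (163,254).
- Fittings: brass (263,221), dark steel (226,224).
- Bearing: ring at (297,183).
- Coupling: (297,224).

The wanted ones are the green-dot carton, the brass fitting, the bearing and the coupling. I'll check these in a close crop.

```bash
python3 - <<'E'
import cv2
a=cv2.imread('pics/top1.png')[155:245,200:430];cv2.imwrite('pics/crop1.png',cv2.resize(a,None,fx=3.45,fy=3.45,interpolation=cv2.INTER_CUBIC))
b=cv2.imread('pics/scene1.png')[140:290,220:470];cv2.imwrite('pics/crop2.png',cv2.resize(b,None,fx=3.2,fy=3.2,interpolation=cv2.INTER_CUBIC))
E
```

```text
(no output)
```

View pics/crop1.png

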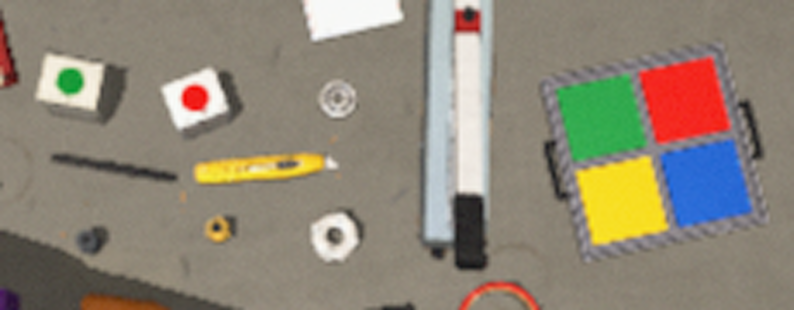

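View pics/crop2.png

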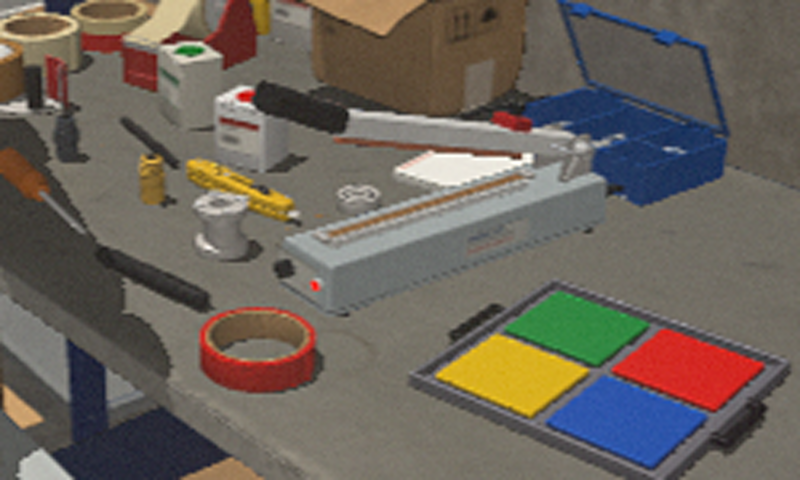

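The crops confirm the choice: green-dot carton at about (220,180), red-dot carton (257,184), brass (263,221), dark steel (226,224), bearing (298,184) and coupling (297,224). The sealer stands at u≈322–342, between the parts and the tray. Next I'll measure positions.

```bash
cat >> h.py <<'E'
def hsvmask(c,lo,hi):return cv2.inRange(cv2.cvtColor(c['img'],cv2.COLOR_RGB2HSV),lo,hi)
def blobs(m,box):
    u0,v0,u1,v1=box;k=np.zeros_like(m);k[v0:v1,u0:u1]=m[v0:v1,u0:u1]
    cs,_=cv2.findContours(k,cv2.RETR_EXTERNAL,cv2.CHAIN_APPROX_NONE)
    return max(cs,key=cv2.contourArea)
def cen(ct):
    M=cv2.moments(ct);return np.array([M['m10'],M['m01']])/M['m00']
def world(c,ct,z):return np.array([ray(c,*p,z)[:2] for p in ct.reshape(-1,2).astype(float)],np.float32)
def rect(c,ct,z):
    w=world(c,ct,z);(x,y),(a,b),t=cv2.minAreaRect(w*1000);return np.round([x,y,a,b,t],1)
E
python3 - <<'E'
from h import *
c=shot('top')
P={'red':((0,150,120),(6,255,255)),'blue':((100,120,80),(125,255,255)),'yellow':((22,130,120),(35,255,255)),'green':((50,100,60),(85,255,255))}
for n,(l,h) in P.items():
    ct=blobs(hsvmask(c,l,h),(350,165,430,235));print(n,rect(c,ct,.01),ray(c,*cen(ct),.01)[:2].round(4))
w=hsvmask(c,(0,0,150),(180,70,255))
for n,box,z in(('carton',(205,165,238,195),.08),('redcarton',(242,170,272,200),.07),('bearing',(288,174,308,193),.015),('coupling',(285,212,310,236),.047)):
    ct=cv2.convexHull(blobs(w,box));print(n,rect(c,ct,z),ray(c,*cen(ct),z)[:2].round(4))
ct=blobs(hsvmask(c,*P['green']),(205,165,238,195));print('dot',ray(c,*cen(ct),.08)[:2])
ct=cv2.convexHull(blobs(hsvmask(c,(15,90,90),(35,255,255)),(255,213,272,230)));print('brass',rect(c,ct,.04),ray(c,*cen(ct),.04)[:2])
ct=cv2.convexHull(blobs(hsvmask(c,(0,0,0),(180,255,75)),(218,216,234,232)));print('steel',rect(c,ct,.04),ray(c,*cen(ct),.04)[:2])
E
```

```text
red [ 601.9 -307.5   84.6   84.7   13.1] [ 0.6016 -0.3076]
blue [ 507.6 -329.4   84.5   85.1   12.8] [ 0.5073 -0.3292]
yellow [ 486.1 -234.9   85.9   86.4   13.1] [ 0.4857 -0.2352]
green [ 580.  -213.    83.7   84.9   12.9] [ 0.5798 -0.2131]
carton [591.3 377.3  68.8  54.1  81.6] [0.5911 0.3775]
redcarton [578.3 241.8  55.7  64.9  22.9] [0.5783 0.2425]
bearing [594.4  84.4  39.9  42.9   1.3] [0.5941 0.0846]
coupling [431.1  85.4  49.2  48.9   1.4] [0.4316 0.0859]
dot [0.59133846 0.37645037]
brass [438.4 212.1  23.   22.7   1.9] [0.43786643 0.21235961]
steel [423.9 342.2  23.   11.4   2.7] [0.42406494 0.34367071]
```

>>> play_rows([
  [2.7,-3.75,0,0,0,-0.09,8.7],
  [2.7,-3.75,0,0,0,-0.09,8.7],
  [2.7,-3.75,0,0,0,-0.09,8.7],
  [2.7,-3.75,0,0,0,-0.09,8.7],
  [2.7,-3.75,0,0,0,-0.09,8.7],
  [2.7,-3.75,0,0,0,-0.09,8.7],
  [2.7,-3.75,0,0,0,-0.09,8.7],
  [2.7,-3.75,0,0,0,-0.09,8.7],
  [2.7,-3.75,0,0,0,-0.09,8.7],
  [2.7,-3.75,0,0,0,-0.09,8.7],
  [2.7,-3.75,0,0,0,-0.09,8.7],
  [2.7,-3.75,0,0,0,-0.09,8.7],
  [2.5,-4.0,0,0,0,-0.09,8.7],
  [0,0,-3,0,0,0,7],
  [0,0,-3,0,0,0,7],
  [0,0,-3,0,0,0,7],
  [0,0,-3,0,0,0,7],
  [0,0,0,0,0,0,7],
], grip_force=25)

```text
time: 2.4
ee_pos: [0.5923, 0.0848, 0.1004]
eef_rot: [1.0, -0.001, -0.002, 0.001]
ft_force: [-0.1, -0.3, 0.5]
width: 0.0704
```

>>> play_rows([
  [0.2,0,-3,0,0,0,7],
  [0,0,-3,0,0,0,7],
  [0,0,-2,0,0,0,7],
  [0,0,-1,0,0,0,7],
  [0,0,-0.6,0,0,0,7],
  [0,0,0,0,0,0,7],
  [0,0,0,0,0,0,3.5],
  [0,0,0,0,0,0,3.5],
  [0,0,0,0,0,0,3.5],
  [0,0,0,0,0,0,3.5],
  [0,0,0,0,0,0,3.5],
  [0,0,0,0,0,0,3.5],
])

```text
time: 3.9
ee_pos: [0.596, 0.085, 0.0067]
eef_rot: [1.0, -0.001, 0.0, -0.0]
ft_force: [-1.3, 1.3, 1.3]
width: 0.0381
```

>>> play_rows([
  [0,0,0,0,0,0,2.5],
  [0,0,0,0,0,0,2.5],
  [0,0,2,0,0,0,2.5],
  [0,0,3,0,0,0,2.5],
  [0,0,3,0,0,0,2.5],
  [0,0,0,0,0,0,2.5],
])

```text
time: 4.65
ee_pos: [0.5979, 0.0852, 0.0902]
eef_rot: [1.0, -0.001, 0.003, -0.001]
ft_force: [0.5, 0.1, -0.4]
width: 0.0384
```

```bash
python3 - <<'E'
from h import *
c=shot('scene');s=r.read_state();print(s['width'],s['ee_pos'])
u,v=proj(c,s['ee_pos']).astype(int);print(u,v);a=c['img'][v-70:v+60,u-80:u+90,::-1];cv2.imwrite('pics/g1.png',cv2.resize(a,None,fx=3.5,fy=3.5))
E
```

```text
0.03824808679145185 [0.59686676 0.08511526 0.08839444]
332 178
```

View pics/g1.png

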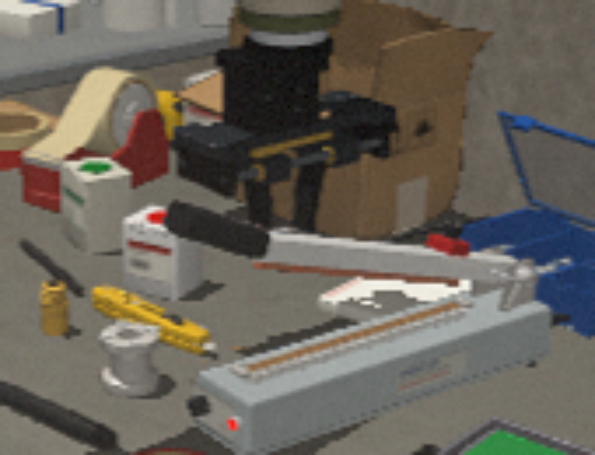

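>>> play_rows([
  [0,0,4,0,0,0,2.5],
  [0,0,5,0,0,0,2.5],
  [0,0,5,0,0,0,2.5],
  [0,0,4,0,0,0,2.5],
  [0,-4,0,0,0,0,2.5],
  [0,-4.5,0,0,0,0,2.5],
  [0,-4.5,0,0,0,0,2.5],
  [0,-4.5,0,0,0,0,2.5],
  [0,-4.5,0,0,0,0,2.5],
  [0,-4.5,0,0,0,0,2.5],
  [0,-4.5,0,0,0,0,2.5],
  [0,-4.5,0,0,0,0,2.5],
  [0.4,-3.8,0,0,0,0,2.5],
  [0,0,-4,0,0,0,2.5],
  [0,0,-5,0,0,0,2.5],
  [0,0,-5,0,0,0,2.5],
  [0,0,-4,0,0,0,2.5],
  [0,0,0,0,0,0,2.5],
  [0,0,0,0,0,0,2.5],
])

```text
time: 7.08
ee_pos: [0.6005, -0.3085, 0.0881]
eef_rot: [1.0, -0.001, 0.001, 0.0]
ft_force: [0.9, 0.2, 0.1]
width: 0.0383
```

```bash
python3 - <<'E'
from h import *
c=shot('scene');s=r.read_state();print(s['width'],s['ee_pos'])
u,v=proj(c,s['ee_pos']).astype(int);print(u,v);a=c['img'][v-70:v+60,u-80:u+90,::-1];cv2.imwrite('pics/g2.png',cv2.resize(a,None,fx=3.5,fy=3.5))
E
```

```text
0.038248578754511396 [ 0.60095166 -0.3086814   0.0887567 ]
437 226
```

View pics/g2.png

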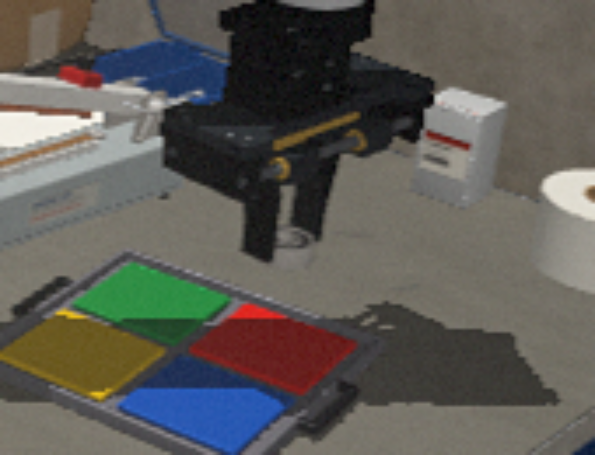

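>>> play_rows([
  [0,0,-3,0,0,0,2.5],
  [0,0,-2.5,0,0,0,2.5],
  [0,0,-1,0,0,0,2.5],
  [0,0,-0.4,0,0,0,2.5],
  [0,0,0,0,0,0,2.5],
  [0,0,0,0,0,0,2.5],
])

```text
time: 7.88
ee_pos: [0.6006, -0.3083, 0.0187]
eef_rot: [1.0, -0.001, 0.001, 0.0]
ft_force: [-0.1, -0.8, -0.6]
width: 0.0382
```

>>> play_rows([
  [0.05,0,-0.2,0,0,0,2.5],
  [0,0,0,0,0,0,2.5],
  [0,0,0,0,0,0,2.5],
])

```text
time: 8.25
ee_pos: [0.6009, -0.3083, 0.0167]
eef_rot: [1.0, -0.001, 0.001, 0.0]
ft_force: [-2.2, 1.0, 6.4]
width: 0.0377
```

>>> play_rows([
  [0,0,0,0,0,0,5.5],
  [0,0,0,0,0,0,5.5],
  [0,0,0,0,0,0,6],
  [0,0,3,0,0,0,7],
  [0,0,5,0,0,0,8.7],
  [0,0,6,0,0,0,8.7],
  [0,0,6,0,0,0,8.7],
  [0,0,5,0,0,0,8.7],
  [-1.7,3.94,0,0,0,0,8.7],
  [-1.7,3.94,0,0,0,0,8.7],
  [-1.7,3.94,0,0,0,0,8.7],
  [-1.7,3.94,0,0,0,0,8.7],
  [-1.7,3.94,0,0,0,0,8.7],
  [-1.7,3.94,0,0,0,0,8.7],
  [-1.7,3.94,0,0,0,0,8.7],
  [-1.7,3.94,0,0,0,0,8.7],
  [-1.7,3.94,0,0,0,0,8.7],
  [-1.7,3.94,0,0,0,0,8.7],
  [0,0,0,0,0,0,8.7],
  [0,0,0,0,0,0,8.7],
])

```text
time: 10.75
ee_pos: [0.4307, 0.0853, 0.2656]
eef_rot: [1.0, -0.001, 0.0, 0.0]
ft_force: [-0.1, -1.0, 0.3]
width: 0.0872
```

```bash
python3 - <<'E'
from h import *
c=shot('top');cv2.imwrite('pics/t2.png',cv2.resize(c['img'][150:245,190:430,::-1],None,fx=3.3,fy=3.3,interpolation=cv2.INTER_CUBIC))
print(r.read_state()['ee_pos'],proj(c,(.6016,-.3076,.025)))
E
```

```text
[0.43086988 0.08491353 0.26562067] [399.09454313 182.86184833]
```

View pics/t2.png

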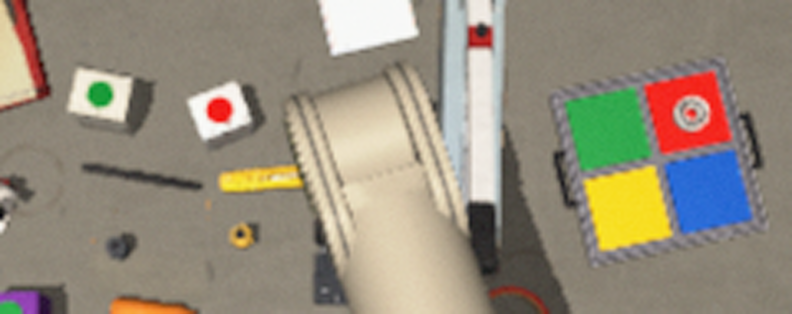

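The bearing sits at about crop (691,114), in the middle of the red pad. Next is the coupling.

>>> play_rows([
  [0,0,-5,0,0,0,7.5],
  [0,0,-5,0,0,0,7.5],
  [0,0,-5,0,0,0,7.5],
  [0,0,-4,0,0,0,7.5],
  [0,0,-3,0,0,0,7.5],
  [0,0,-2,0,0,0,7.5],
  [0,0,-0.4,0,0,0,7.5],
  [0,0,0,0,0,0,7.5],
  [0,0,0,0,0,0,4.2],
  [0,0,0,0,0,0,4.2],
  [0,0,0,0,0,0,4.2],
  [0,0,0,0,0,0,4],
  [0,0,0,0,0,0,4],
  [0,0,0,0,0,0,4],
], grip_force=40)

```text
time: 12.55
ee_pos: [0.4311, 0.0862, 0.022]
eef_rot: [1.0, -0.001, 0.001, -0.0]
ft_force: [1.3, 0.1, 5.9]
width: 0.0444
```

>>> play_rows([
  [0,0,2,0,0,0,4],
  [0,0,4,0,0,0,4],
  [0,0,5,0,0,0,4],
  [0,0,5,0,0,0,4],
  [0,0,5,0,0,0,4],
  [0,0,4,0,0,0,4],
  [0.77,-4.15,0,0,0,0,4],
  [0.77,-4.15,0,0,0,0,4],
  [0.77,-4.15,0,0,0,0,4],
  [0.77,-4.15,0,0,0,0,4],
  [0.77,-4.15,0,0,0,0,4],
  [0.77,-4.15,0,0,0,0,4],
  [0.77,-4.15,0,0,0,0,4],
  [0.77,-4.15,0,0,0,0,4],
  [0.77,-4.15,0,0,0,0,4],
  [0.77,-4.15,0,0,0,0,4],
  [0,0,-5,0,0,0,4],
  [0,0,-5,0,0,0,4],
  [0,0,-5,0,0,0,4],
  [0,0,0,0,0,0,4],
])

```text
time: 15.05
ee_pos: [0.5048, -0.327, 0.1176]
eef_rot: [1.0, -0.001, -0.004, -0.002]
ft_force: [-0.4, 0.3, -1.2]
width: 0.0441
```

```bash
python3 - <<'E'
from h import *
c=shot('scene');s=r.read_state();print(s['width'],s['ee_pos'])
u,v=proj(c,s['ee_pos']).astype(int);print(u,v);a=c['img'][v-70:v+90,u-80:u+90,::-1];cv2.imwrite('pics/g3.png',cv2.resize(a,None,fx=3.5,fy=3.5))
E
```

```text
0.04447849905904482 [ 0.50638929 -0.32837712  0.12069987]
418 228
```

View pics/g3.png

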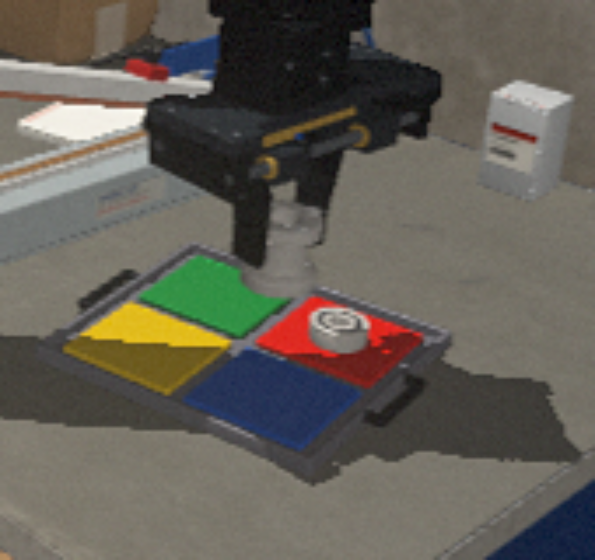

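>>> play_rows([
  [0.1,-0.1,-3,0,0,0,4],
  [0,0,-3,0,0,0,4],
  [0,0,-1.5,0,0,0,4],
  [0,0,-0.9,0,0,0,4],
  [0,0,0,0,0,0,4],
  [0,0,0,0,0,0,4],
  [0,0,0,0,0,0,4],
])

```text
time: 15.98
ee_pos: [0.5089, -0.3302, 0.0383]
eef_rot: [1.0, -0.001, 0.001, 0.0]
ft_force: [0.3, 0.1, -2.8]
width: 0.0448
```

>>> play_rows([
  [-0.1,0.1,-0.4,0,0,0,4],
  [0,0,-0.15,0,0,0,4],
  [0,0,0,0,0,0,4],
  [0,0,0,0,0,0,4],
])

```text
time: 16.48
ee_pos: [0.5074, -0.329, 0.0322]
eef_rot: [1.0, -0.001, -0.0, -0.0]
ft_force: [-1.8, 0.5, -0.3]
width: 0.0446
```

>>> play_rows([
  [0,0,-0.1,0,0,0,4],
  [0,0,0,0,0,0,4],
  [0,0,0,0,0,0,6],
  [0,0,0,0,0,0,7],
  [0,0,0,0,0,0,7.5],
  [0,0,3,0,0,0,7.5],
  [0,0,5,0,0,0,7.5],
  [0,0,5,0,0,0,7.5],
  [0,0,5,0,0,0,7.5],
  [0,0,5,0,0,0,7.5],
  [0,0,0,0,0,0,7.5],
])

```text
time: 17.85
ee_pos: [0.5087, -0.3303, 0.265]
eef_rot: [1.0, -0.001, 0.003, 0.001]
ft_force: [-0.9, -0.3, -0.7]
width: 0.0749
```

>>> play_rows([
  [-0.5,3.5,0,0,0,0,5],
  [-0.5,4.2,0,0,0,0,5],
  [-0.5,4.2,0,0,0,0,5],
  [-0.5,4.2,0,0,0,0,5],
  [-0.5,4.2,0,0,0,0,5],
  [-0.5,4.2,0,0,0,0,5],
  [-0.5,4.2,0,0,0,0,5],
  [-0.5,4.2,0,0,0,0,5],
  [-0.5,4.2,0,0,0,0,5],
  [-0.6,4.2,0,0,0,0,5],
  [-0.6,4.2,0,0,0,0,5],
  [-0.6,4.2,0,0,0,0,5],
  [-0.6,4.2,0,0,0,0,5],
  [0,0,-6,0,0,0,5],
  [0,0,-6,0,0,0,5],
  [0,0,-4,0,0,0,5],
  [0,0,0,0,0,0,5],
  [0,0,0,0,0,0,5],
])

```text
time: 20.1
ee_pos: [0.4392, 0.2103, 0.1023]
eef_rot: [1.0, -0.001, 0.001, -0.0]
ft_force: [-0.0, 1.2, 0.5]
width: 0.05
```

```bash
python3 - <<'E'
from h import *
c=shot('top');s=shot('scene')
t=cv2.resize(c['img'][150:250,345:445,::-1],(400,400),interpolation=cv2.INTER_CUBIC)
p=r.read_state()['ee_pos'];u,v=proj(s,p).astype(int)
b=cv2.resize(s['img'][v-60:v+60,u-60:u+60,::-1],(400,400),interpolation=cv2.INTER_CUBIC)
cv2.imwrite('pics/t3.png',np.hstack([t,b]));print(p,proj(c,(.5075,-.3293,.057)))
m=hsvmask(s,(18,100,70),(35,255,255));ct=blobs(m,(255,180,280,210));x,y,w,h=cv2.boundingRect(ct);print(x,y,w,h,proj(s,(.438,.2123,0)),proj(s,(.438,.2123,.046)))
E
```

```text
[0.43954726 0.21066568 0.10291733] [407.61909961 205.58169972]
264 188 8 16 [266.73277257 203.13313398] [266.30409432 189.71161079]
```

View pics/t3.png

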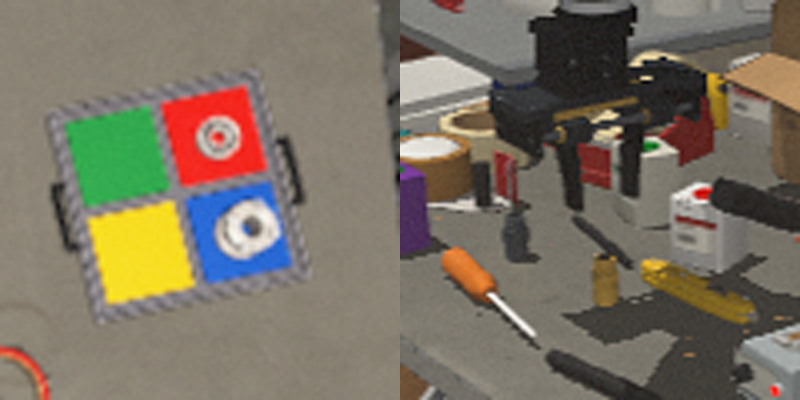

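>>> play_rows([
  [-0.1,0.15,-3,0,0,0,5],
  [0,0,-3,0,0,0,5],
  [0,0,-2,0,0,0,5],
  [0,0,-1.5,0,0,0,5],
  [0,0,0,0,0,0,5],
  [0,0,0,0,0,0,1.8],
  [0,0,0,0,0,0,1.8],
  [0,0,0,0,0,0,1.8],
  [0,0,0,0,0,0,1.8],
  [0,0,0,0,0,0,1.8],
  [0,0,0,0,0,0,1.8],
  [0,0,0,0,0,0,1.8],
], grip_force=25)

```text
time: 21.7
ee_pos: [0.4381, 0.2118, 0.0067]
eef_rot: [1.0, -0.001, 0.001, -0.0]
ft_force: [0.6, 1.0, 6.7]
width: 0.0265
```

>>> play_rows([
  [0,0,2,0,0,0,1.8],
  [0,0,4,0,0,0,1.8],
  [0,0,5,0,0,0,1.8],
  [0,0,5,0,0,0,1.8],
  [0,0,5,0,0,0,1.8],
  [0,0,5,0,0,0,1.8],
  [0.44,-4.06,0,0,0,0,1.8],
  [0.44,-4.06,0,0,0,0,1.8],
  [0.44,-4.06,0,0,0,0,1.8],
  [0.44,-4.06,0,0,0,0,1.8],
  [0.44,-4.06,0,0,0,0,1.8],
  [0.44,-4.06,0,0,0,0,1.8],
  [0.44,-4.06,0,0,0,0,1.8],
  [0.44,-4.06,0,0,0,0,1.8],
  [0.44,-4.06,0,0,0,0,1.8],
  [0.44,-4.06,0,0,0,0,1.8],
  [0.44,-4.06,0,0,0,0,1.8],
  [0,0,0,0,0,0,1.8],
  [0,0,0,0,0,0,1.8],
])

```text
time: 24.08
ee_pos: [0.4857, -0.2344, 0.2656]
eef_rot: [1.0, -0.001, -0.001, -0.0]
ft_force: [1.0, 0.1, -1.3]
width: 0.0265
```

>>> play_rows([
  [0,0,-5,0,0,0,1.8],
  [0,0,-5,0,0,0,1.8],
  [0,0,-5,0,0,0,1.8],
  [0,0,-3,0,0,0,1.8],
  [0,0,0,0,0,0,1.8],
  [0,0,0,0,0,0,1.8],
  [0,0,0,0,0,0,1.8],
])

```text
time: 24.95
ee_pos: [0.4869, -0.2351, 0.0876]
eef_rot: [1.0, -0.001, 0.001, 0.0]
ft_force: [0.4, 0.1, -1.5]
width: 0.0268
```

```bash
python3 - <<'E'
from h import *
c=shot('scene');s=r.read_state();print(s['width'],s['ee_pos'])
u,v=proj(c,s['ee_pos']).astype(int);print(u,v);a=c['img'][v-60:v+80,u-80:u+90,::-1];cv2.imwrite('pics/g4.png',cv2.resize(a,None,fx=3.5,fy=3.5))
E
```

```text
0.026040676709097602 [ 0.48677751 -0.23511263  0.08743624]
381 228
```

View pics/g4.png

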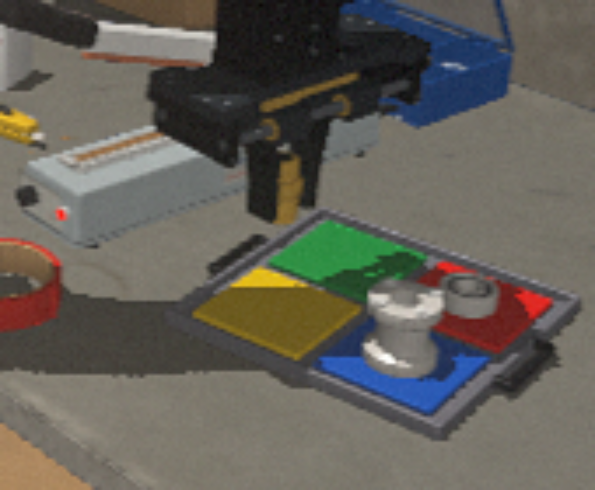

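>>> play_rows([
  [0,0,-3,0,0,0,1.8],
  [0,0,-2.5,0,0,0,1.8],
  [0,0,-1,0,0,0,1.8],
  [0,0,-0.4,0,0,0,1.8],
  [0,0,0,0,0,0,1.8],
  [0,0,0,0,0,0,1.8],
  [0,0,-0.15,0,0,0,1.8],
  [0,0,0,0,0,0,1.8],
  [0,0,0,0,0,0,1.8],
])

```text
time: 26.12
ee_pos: [0.4865, -0.2353, 0.0167]
eef_rot: [1.0, -0.001, 0.001, -0.0]
ft_force: [-2.5, 1.8, 8.9]
width: 0.0264
```

>>> play_rows([
  [0,0,0,0,0,0,4],
  [0,0,0,0,0,0,5],
  [0,0,0,0,0,0,5],
  [0,0,3,0,0,0,5],
  [0,0,5,0,0,0,5],
  [0,0,6,0,0,0,5],
  [0,0,6,0,0,0,5],
  [0,0,5,0,0,0,5],
  [0,0,0,0,0,0,5],
])

```text
time: 27.25
ee_pos: [0.4874, -0.236, 0.2691]
eef_rot: [1.0, -0.001, 0.003, 0.0]
ft_force: [0.8, 0.4, -0.1]
width: 0.0498
```

>>> play_rows([
  [0.75,4.35,0,0,0,-0.01,8],
  [0.75,4.35,0,0,0,-0.01,8],
  [0.75,4.35,0,0,0,-0.01,8],
  [0.75,4.35,0,0,0,-0.01,8],
  [0.75,4.35,0,0,0,-0.01,8],
  [0.75,4.35,0,0,0,-0.01,8],
  [0.75,4.35,0,0,0,-0.01,8],
  [0.75,4.35,0,0,0,-0.01,8],
  [0.75,4.35,0,0,0,-0.01,8],
  [0.75,4.35,0,0,0,-0.01,8],
  [0.75,4.35,0,0,0,-0.01,8],
  [0.75,4.35,0,0,0,-0.01,8],
  [0.75,4.35,0,0,0,-0.01,8],
  [0.7,4.6,0,0,0,-0.017,8],
  [0,0,-5,0,0,0,8],
  [0,0,-5,0,0,0,8],
  [0,0,-4,0,0,0,8],
  [0,0,0,0,0,0,8],
  [0,0,0,0,0,0,8],
])

```text
time: 29.62
ee_pos: [0.591, 0.3765, 0.1269]
eef_rot: [0.997, -0.075, 0.001, -0.0]
ft_force: [0.2, 1.1, 0.8]
width: 0.0799
```

```bash
python3 - <<'E'
from h import *
c=shot('top');s=shot('scene')
t=cv2.resize(c['img'][150:250,345:445,::-1],(400,400),interpolation=cv2.INTER_CUBIC)
p=r.read_state();u,v=proj(s,p['ee_pos']).astype(int);print(p['ee_pos'],p['eef_rot'])
b=cv2.resize(s['img'][v-60:v+60,u-60:u+60,::-1],(400,400),interpolation=cv2.INTER_CUBIC)
cv2.imwrite('pics/t4.png',np.hstack([t,b]))
ct=blobs(hsvmask(s,(50,80,60),(85,255,255)),(270,145,290,162));print('dot scene',cen(ct),ray(s,*cen(ct),.08))
E
```

```text
[0.5914447  0.37686958 0.12784016] [ 0.99722062 -0.07448752  0.0012532  -0.00103393]
dot scene [278.  154.5] [0.59979181 0.39299501 0.08      ]
```

View pics/t4.png

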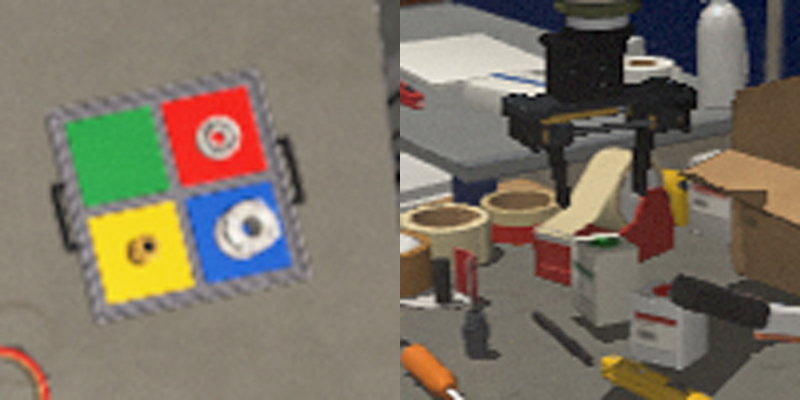

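>>> play_rows([
  [0,0,-3,0,0,0,8],
  [0,0,-3,0,0,0,8],
  [0,0,-2,0,0,0,8],
  [0,0,-1,0,0,0,8],
  [0,0,0,0,0,0,8],
  [0,0,0,0,0,0,4.2],
  [0,0,0,0,0,0,4.2],
  [0,0,0,0,0,0,4.2],
  [0,0,0,0,0,0,4.2],
  [0,0,0,0,0,0,4.2],
  [0,0,0,0,0,0,4.2],
  [0,0,0,0,0,0,4.2],
], grip_force=25)

```text
time: 31.22
ee_pos: [0.5907, 0.3765, 0.0359]
eef_rot: [0.997, -0.074, 0.0, -0.0]
ft_force: [1.0, -0.8, 4.4]
width: 0.0497
```

>>> play_rows([
  [0,0,2,0,0,0,4.2],
  [0,0,4,0,0,0,4.2],
  [0,0,5,0,0,0,4.2],
  [0,0,5,0,0,0,4.2],
  [0,0,5,0,0,0,4.2],
  [0,0,4,0,0,0,4.2],
  [0,0,0,0,0,0,4.2],
])

```text
time: 32.1
ee_pos: [0.5914, 0.3766, 0.2906]
eef_rot: [0.997, -0.075, 0.003, -0.002]
ft_force: [-0.2, 0.1, -1.8]
width: 0.0502
```

>>> play_rows([
  [0,-3.4,0,0,0,0.025,4.2],
  [0,-4.2,0,0,0,0.025,4.2],
  [0,-4.2,0,0,0,0.025,4.2],
  [0,-4.2,0,0,0,0.025,4.2],
  [0,-4.2,0,0,0,0.025,4.2],
  [0,-4.2,0,0,0,0.025,4.2],
  [0,-4.2,0,0,0,0.025,4.2],
  [0,-4.2,0,0,0,0.025,4.2],
  [-0.1,-4.2,0,0,0,0.025,4.2],
  [-0.2,-4.2,0,0,0,0.025,4.2],
  [-0.2,-4.2,0,0,0,0.025,4.2],
  [-0.2,-4.2,0,0,0,0.025,4.2],
  [-0.2,-4.2,0,0,0,0.025,4.2],
  [-0.2,-3.2,0,0,0,0.025,4.2],
  [0,-1.9,0,0,0,0.025,4.2],
  [0,0,-5,0,0,0,4.2],
  [0,0,-5,0,0,0,4.2],
  [0,0,-5,0,0,0,4.2],
  [0,0,0,0,0,0,4.2],
  [0,0,0,0,0,0,4.2],
])

```text
time: 34.6
ee_pos: [0.58, -0.213, 0.1375]
eef_rot: [0.994, 0.113, 0.001, 0.0]
ft_force: [0.9, -1.4, -0.4]
width: 0.0499
```

```bash
python3 - <<'E'
from h import *
c=shot('scene');s=r.read_state();print(s['width'],s['ee_pos'],np.degrees(2*np.arctan2(s['eef_rot'][1],s['eef_rot'][0])))
u,v=proj(c,s['ee_pos']).astype(int);print(u,v);a=c['img'][v-60:v+90,u-80:u+90,::-1];cv2.imwrite('pics/g5.png',cv2.resize(a,None,fx=3.5,fy=3.5))
E
```

```text
0.04973613178165611 [ 0.58045081 -0.21314429  0.13804919] 12.941964032945867
403 196
```

View pics/g5.png

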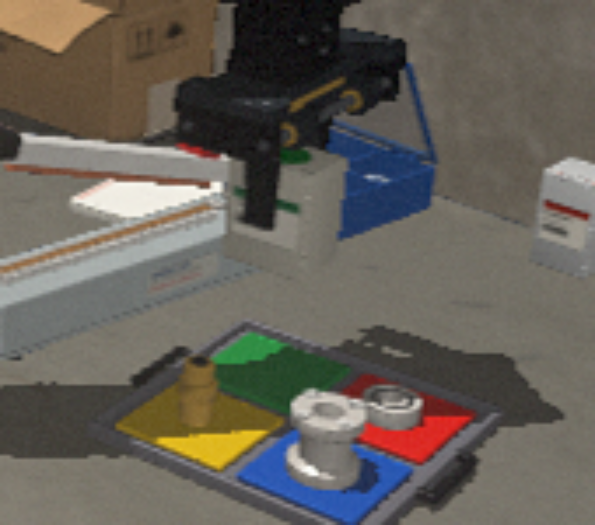

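>>> play_rows([
  [0,0,-3,0,0,0,4.2],
  [0,0,-3,0,0,0,4.2],
  [0,0,-2,0,0,0,4.2],
  [0,0,-0.9,0,0,0,4.2],
  [0,0,0,0,0,0,4.2],
  [0,0,0,0,0,0,4.2],
  [0,0,-0.2,0,0,0,4.2],
  [0,0,0,0,0,0,4.2],
  [0,0,0,0,0,0,4.2],
])

```text
time: 35.78
ee_pos: [0.5801, -0.2129, 0.0459]
eef_rot: [0.994, 0.113, 0.001, 0.0]
ft_force: [-1.1, 0.2, 6.2]
width: 0.0497
```

Contact felt. I'll release, lift, move clear and check.

>>> play_rows([
  [0,0,0,0,0,0,6.5],
  [0,0,0,0,0,0,7.5],
  [0,0,0,0,0,0,7.5],
  [0,0,0,0,0,0,7.5],
  [0,0,3,0,0,0,7.5],
  [0,0,5,0,0,0,7.5],
  [0,0,5,0,0,0,7.5],
  [0,0,5,0,0,0,7.5],
  [0,0,5,0,0,0,7.5],
  [0,4,0,0,0,0,7.5],
  [0,5,0,0,0,0,7.5],
  [0,5,0,0,0,0,7.5],
  [0,5,0,0,0,0,7.5],
  [0,5,0,0,0,0,7.5],
  [0,5,0,0,0,0,7.5],
  [0,5,0,0,0,0,7.5],
  [0,0,0,0,0,0,7.5],
  [0,0,0,0,0,0,7.5],
])

```text
time: 38.02
ee_pos: [0.5794, 0.1266, 0.2745]
eef_rot: [0.994, 0.113, -0.0, 0.0]
ft_force: [0.6, 0.1, 0.6]
width: 0.0751
```

```bash
python3 - <<'E'
from h import *
c=shot('top');s=shot('scene')
t=cv2.resize(c['img'][150:250,345:445,::-1],(400,400),interpolation=cv2.INTER_CUBIC)
b=cv2.resize(s['img'][180:300,345:465,::-1],(400,400),interpolation=cv2.INTER_CUBIC)
cv2.imwrite('pics/t5.png',np.hstack([t,b]))
w=hsvmask(c,(0,0,150),(180,70,255))
for n,box,z,p in(('carton',(360,165,392,203),.09,(580,-213)),('bearing',(388,172,412,195),.025,(601.7,-307.5)),('coupling',(392,195,422,222),.057,(507.5,-329.3))):
    ct=cv2.convexHull(blobs(w,box));print(n,rect(c,ct,z),p,ray(c,*cen(ct),z)[:2].round(4))
m=cv2.bitwise_not(hsvmask(c,(22,150,150),(35,255,255)))
ct=cv2.convexHull(blobs(m,(373,204,388,220)));print('brass',rect(c,ct,.05),(486,-235),cv2.boundingRect(ct))
E
```

```text
carton [ 579.3 -210.5   56.8   66.9   13.1] (580, -213) [ 0.578  -0.2106]
bearing [ 597.1 -307.2   32.4   39.5   45.8] (601.7, -307.5) [ 0.5965 -0.3071]
coupling [ 500.9 -324.4   47.8   60.4   40.7] (507.5, -329.3) [ 0.502  -0.3244]
brass [ 481.8 -227.4   22.5   23.3   89.5] (486, -235) (377, 209, 7, 7)
```

View pics/t5.png

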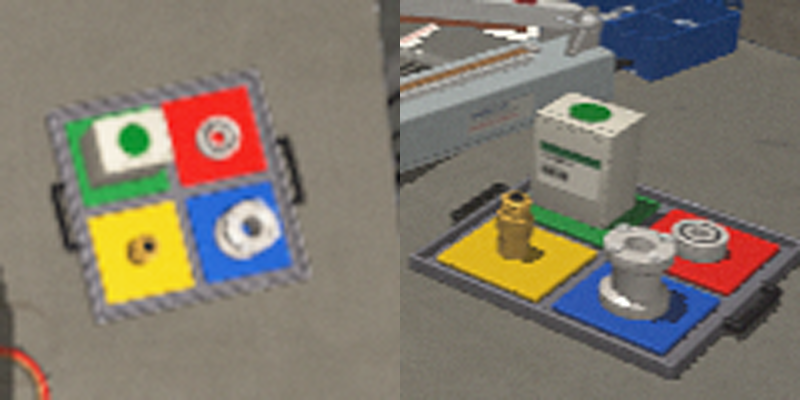

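```bash
python3 - <<'E'
from h import *
s=shot('scene')
for n,p in(('brass top',(.486,-.235,.056)),('coup top',(.5075,-.3293,.06)),('bear top',(.6017,-.3075,.025))):print(n,proj(s,p).round(1), [(proj(s,np.array(p)+d)-proj(s,p)).round(1) for d in np.eye(3)[:2]*.01])
cv2.imwrite('pics/s6.png',cv2.resize(s['img'][230:280,370:450,::-1],None,fx=10,fy=10,interpolation=cv2.INTER_CUBIC))
E
```

```text
brass top [379.9 239.9] [array([ 3. , -1.2]), array([-2.9, -1.6])]
coup top [416.1 252.1] [array([ 3. , -1.3]), array([-3.3, -1.8])]
bear top [434.  249.4] [array([ 2.7, -1.2]), array([-3.2, -1.7])]
```

View pics/s6.png

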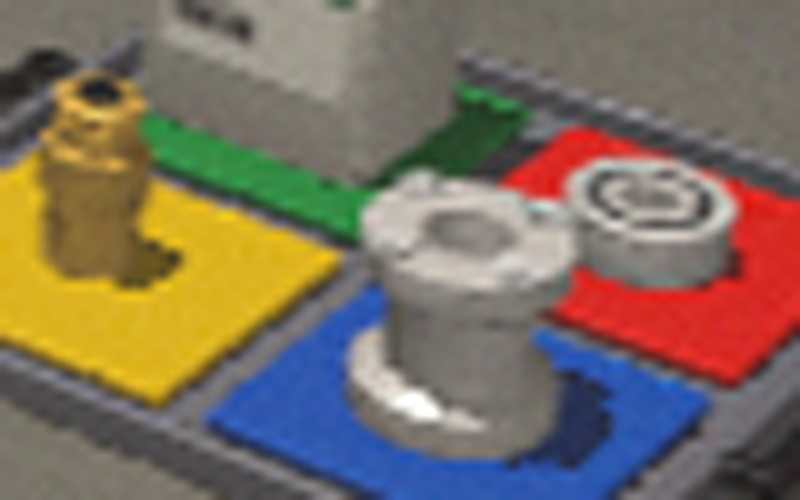

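In the scene view, the tops of the brass fitting, coupling and bearing all lie within about 1.5 px (a few mm) of the pad centres. Handing in.

```bash
python3 -c "
from bench import r
print(r.close_job())"
```

```text
the job is handed in; nothing more can be done
None
```

I placed all four parts in the order given: bearing on red, coupling on blue, brass fitting on yellow and green-dot carton on green. The job was handed in at about 38 s with the gripper open and clear of everything. I didn't touch the dark steel fitting, the red-dot carton, or the orange and purple look-alikes.

**Final checks:**
- **Upright and level:** all four parts look upright in the last pictures, with the bearing lying flat.
- **Carton:** its top measures about 3 mm from the green pad's centre, and its sides are at 13.1° against 12.9° for the pad.
- **Bearing, coupling, brass fitting:** read by eye in the scene camera view, their tops are within about 1.5 pixels (a few mm) of the pad centres.

**Disagreement:** colour masks in the top view put the bearing 4–5 mm, the coupling about 8 mm and the brass fitting about 9 mm off centre. I trusted the scene view, because for the coupling and brass fitting those masks seem to have picked up sides and shadows, and for the bearing only part of its top. I did not measure them again.

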